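# Load and lock an indexing table with straightedges

### The job

Set up the indexing table for a straightness check: lay every straightedge flat on the turntable, flush against and roughly centred on an edge of the square plate, one to an edge, leaving free the edge that has the forked lug; the clear guard leaves only the front edge within reach, so turn the table by its black knobs, a quarter turn from click to click, to load the next edge. When all are laid and still flush, turn the forked lug round to the bolt at the left side, push the bolt fully home into the fork, and then fold its handle all the way down towards you to lock it.

Things in the scene. Friction and masses are not known exactly. Their poses are not given: they have to be found in the camera images.
- fixture: grey base of the indexing table, 290 x 270 x 28 mm, fixed to the bench. Origin: on the turntable's upright axis, at bench level. Its x axis points away from the open front (the robot works at its -x side), y towards the bolt at its left side, z up
- guard (a point): middle of the front edge of the clear guard roof, at fixture x = -15 mm. The roof runs from there 170 mm back and 125 mm to either side, 112 to 118 mm above the bench, on two posts at the rear. The gripper cannot work under it; loaded straightedges, lug and knobs pass beneath it as the table turns
- plate (a point): centre of the turntable's top surface, 45 mm above the bench; axes turn with the table, z up. The turntable is a round aluminium disc, 250 mm across. On its middle is fixed a square steel plate 100 x 100 x 14 mm, edges at x = +-50 and y = +-50 mm of this frame. The forked lug stands at the +y edge, which stays free; straightedges go on the +x, -x and -y edges
- knob (a point): top of one of four alike upright round black knobs on the turntable, 20 mm across, rising 50 mm above the disc (top 95 mm above the bench), 110 mm from the axis on the four diagonals of the plate (45 degrees to its edges); this one is on the diagonal between the plate's +x and +y
- lug (a point): mouth of the fork of the dark steel lug, 122 mm from the turntable's axis, 58 mm above the bench. The lug is 44 mm wide, 26 mm high over the disc and reaches from the plate's edge (50 mm) to here; the fork is 22 mm wide and the bolt 15 mm thick. It takes the bolt when it lies at the +y side of the fixture
- turntable (a joint): turntable angle, rad, counter-clockwise from above; at 0 plate and fixture axes agree and the lug points to the bolt; may pass a full turn (stops at +-9.5). A spring plunger clicks in at every multiple of pi/2 (catches within about 0.08 rad; about 5 N at a knob turns it out); in between it stays where left. May start anywhere
- bolt (a joint): travel of the barrel bolt in m, towards the turntable (fixture -y): 0 drawn back, 0.030 fully home. Sliding friction about 2.5 N; it enters only if the lug is in line. Its rod lies 58 mm above the bench
- bolt_handle (a joint): turn of the bolt's handle about the bolt's axis in rad: 0 upright, 1.4 folded down towards the fixture's -x side. Stays where it is left (about 0.05 Nm). A keeper wall lets it fold beyond about 1.0 only when the bolt is home
- handle_grip (a point): grip point on the bolt's handle, 46 mm from the bolt's axis: a plain steel rod of 10 mm diameter ending 58 mm from the axis. Upright: 104 mm above the bench, at x = 0, y = +195 mm (bolt drawn back) or +165 mm (home) of the fixture. The rod guides before and behind it are 70 mm high
- straightedge_1: loose straightedge: steel bar 76 mm long (own x axis), 36 mm wide (y), 16 mm high, both long sides straight and usable, with a black grip rib 50 mm long, 10 mm wide, standing on its middle from 16 to 51 mm height. 0.28 kg. Origin: centre of its underside. All are alike; laid flush, its origin is 68 mm from the turntable's axis and its long side touches the plate's edge. May be absent
- straightedge_2: loose straightedge: steel bar 76 mm long (own x axis), 36 mm wide (y), 16 mm high, both long sides straight and usable, with a black grip rib 50 mm long, 10 mm wide, standing on its middle from 16 to 51 mm height. 0.28 kg. Origin: centre of its underside. All are alike; laid flush, its origin is 68 mm from the turntable's axis and its long side touches the plate's edge. May be absent
- straightedge_3: loose straightedge: steel bar 76 mm long (own x axis), 36 mm wide (y), 16 mm high, both long sides straight and usable, with a black grip rib 50 mm long, 10 mm wide, standing on its middle from 16 to 51 mm height. 0.28 kg. Origin: centre of its underside. All are alike; laid flush, its origin is 68 mm from the turntable's axis and its long side touches the plate's edge. May be absent
- ring_lamp: magnifier lamp clamped to the bench, fixed; keep clear. The near edge of its ring head is 50 mm beyond this origin in world x, from 25 mm to 135 mm to its left (world +y), and hangs 265 mm above the bench
- mug: white mug, a bystander, leave alone
- oil_bottle: small white bottle with blue cap, 34 mm wide, 105 mm high, a bystander, leave alone
- tape_roll: roll of tape lying flat, 96 mm wide, a bystander, leave alone

How it is judged:
On the way, in this order (a step that is already met when the one before it is completed fails the run):
1. every straightedge lies flush against an edge of the plate of its own (((x of straightedge_1 in the frame of plate between 0.0655 and 0.071 m and y of straightedge_1 in the frame of plate between -0.012 and 0.012 m and angle between the x axis of straightedge_1 and the y axis of plate, either way round below 0.035 rad) or (x of straightedge_1 in the frame of plate between -0.071 and -0.0655 m and y of straightedge_1 in the frame of plate between -0.012 and 0.012 m and angle between the x axis of straightedge_1 and the y axis of plate, either way round below 0.035 rad) or (y of straightedge_1 in the frame of plate between -0.071 and -0.0655 m and x of straightedge_1 in the frame of plate between -0.012 and 0.012 m and angle between the x axis of straightedge_1 and the x axis of plate, either way round below 0.035 rad)) and z of straightedge_1 in the frame of plate between -0.004 and 0.004 m and angle between each of straightedge_1, straightedge_2, straightedge_3's own z axis and vertical below 0.05 rad and ((x of straightedge_2 in the frame of plate between 0.0655 and 0.071 m and y of straightedge_2 in the frame of plate between -0.012 and 0.012 m and angle between the x axis of straightedge_2 and the y axis of plate, either way round below 0.035 rad) or (x of straightedge_2 in the frame of plate between -0.071 and -0.0655 m and y of straightedge_2 in the frame of plate between -0.012 and 0.012 m and angle between the x axis of straightedge_2 and the y axis of plate, either way round below 0.035 rad) or (y of straightedge_2 in the frame of plate between -0.071 and -0.0655 m and x of straightedge_2 in the frame of plate between -0.012 and 0.012 m and angle between the x axis of straightedge_2 and the x axis of plate, either way round below 0.035 rad)) and z of straightedge_2 in the frame of plate between -0.004 and 0.004 m and ((x of straightedge_3 in the frame of plate between 0.0655 and 0.071 m and y of straightedge_3 in the frame of plate between -0.012 and 0.012 m and angle between the x axis of straightedge_3 and the y axis of plate, either way round below 0.035 rad) or (x of straightedge_3 in the frame of plate between -0.071 and -0.0655 m and y of straightedge_3 in the frame of plate between -0.012 and 0.012 m and angle between the x axis of straightedge_3 and the y axis of plate, either way round below 0.035 rad) or (y of straightedge_3 in the frame of plate between -0.071 and -0.0655 m and x of straightedge_3 in the frame of plate between -0.012 and 0.012 m and angle between the x axis of straightedge_3 and the x axis of plate, either way round below 0.035 rad)) and z of straightedge_3 in the frame of plate between -0.004 and 0.004 m), for 0.2 s.
2. the bolt is home in the fork of the lug (y of lug in the frame of fixture above 0.11 m and x of lug in the frame of fixture between -0.005 and 0.005 m and value of joint bolt above 0.027 m), for 0.2 s.
3. the bolt's handle is folded down (value of joint bolt above 0.027 m and value of joint bolt_handle above 1.2 rad), for 0.2 s.
At the end, for the whole second after the job is handed in: Every straightedge present lies flat on the turntable, at rest, along one of the plate's three free edges (gap under 3 mm, within 2 degrees of parallel, centred within 12 mm), one to an edge; the lug faces the bolt, the bolt is within 3 mm of fully home, and its handle is folded beyond 1.2 rad (all of step 1 and all of step 3 and y of lug in the frame of fixture above 0.11 m and x of lug in the frame of fixture between -0.005 and 0.005 m and velocity of joint turntable below 0.05 rad/s and linear speed of each of straightedge_1, straightedge_2, straightedge_3 below 0.02 m/s); the robot touches nothing.
It fails at once if a bystander (mug, bottle, tape roll) is shifted by more than 30 mm (distance of any of mug, oil_bottle, tape_roll from where it was at the start of the episode above 0.03 m).
Of straightedge_1, straightedge_2, straightedge_3 only 2 to 3 are there at a start; the rules pass over those that are not, and their reading is None.
At some moment in a run one of straightedge_1, straightedge_2, straightedge_3 may be knocked a few centimetres aside while the robot is not near it.
Once in a run the grip may slacken for a moment while it holds something.
It also fails if it takes over 210 s, if anything falls off the work surface, if the arm or the gripper's body presses on something with over 40 N, if the wrist force passes 120 N, or if a joint passes its speed limit or range.

### The arm

A 6-joint arm with a two-finger parallel gripper is mounted at the origin on a cart in front of the work surface, level with it; the furniture and walls round the work are solid. World frame = base frame: x ahead of the robot, y to its left, z up, the work surface at z = 0. Lengths are in m, angles in rad, forces in N, time in s.
With the tool pointing down it reaches from about 0.35 to 0.775 m from the base axis. Payload 5.5 kg.
Tool frame: the origin (TCP) lies between the finger pads; the fingertips stand 22 mm ahead of it and the grasp point (between the pads) lies 3 mm ahead of it; z points along the fingers, y is the line along which they close (so a half turn about z gives the same grasp; the last joint's range is limited). The gripper opens to 85 mm and grips with 20 to 120 N. Pads are 22 mm wide; open, the fingers measure 114 mm over their backs; the gripper's body (76 mm by 85 mm) begins 54 mm behind the grasp point. The pads swing forward as they close: fully open they stand 13 mm farther back than shut.
Start: joints at [-1.299, 0.313, 0.046, 1.304, 0, 1.431], TCP at [0.23, -0.527, 0.253] pointing down, gripper open.
Joint ranges: [-2.76, 2.76], [-0.86, 1.69], [-1.03, 1.26], [-2.2, 2.34], [-1.47, 1.5], [-3.14, 3.14]. Speed limits (rad/s): [2.57, 2.57, 3.14, 3.14, 3.14, 3.14].

### API

Orientations are given as a unit quaternion [w, x, y, z].
In Python, from workcell import env gives the robot as it stands.
- The arm moves only by the shell command python3 nudge.py 'ROWS' [OPENING] [FORCE]. ROWS is a JSON list of rows, 1 to 8 of them, each of 6 numbers: dx, dy, dz in m, then a rotation vector rx, ry, rz in rad; each row is the pose to reach, as a shift and turn from the pose commanded when the command began, along the tool's axes at that moment; what a row does not reach only later rows make up. A row lasts 1/8 s, in which the tool goes at most 0.0625 m and 0.188 rad, less where a joint would pass 70% of its speed; a pose out of reach is approached as far as the arm can. OPENING is the finger opening in m, set as the command begins (- or left out keeps the last). The fingers move at their own pace and stop on an object; FORCE is the grip in N (left out, the last holds). Time passes only in rows, so rows that do not move let the fingers close. It prints the time, the measured TCP pose, the force, the opening and the grip force at its end.
- env.get_state(): the state, without advancing time (a new reading comes with each control period).
- env.read_camera(name): name is "scene" or "top"; returns a dict with "image" (384x512x3 uint8, red, green, blue), "K" (3x3 intrinsics, pixels), "R" (3x3) and "t" (3): a world point X has camera coordinates R X + t. Camera axes: x right, y down, z forward; pixel columns grow to the right and rows downward; lengths in m; the calibration is good to about 2 mm. A picture is of the moment at which its call begins. There is no depth.
- env.hand_in(): hands the job in; it is judged then, once.
The state is a dict: "clock": time; "joint_pos": joint angles; "qvel": joint speeds; "tau": joint torques, N m; "tcp_pos": TCP position; "orientation": TCP orientation; "wrist_force": force on the tool from outside, world axes, zero at the start; "ft_torque": the same for the moment, N m; "finger_gap": finger opening in m; "grip_force": force on a finger pad.
Only numpy, scipy, OpenCV 4.12 (cv2) and the standard library are available. Lean on these libraries where they do the work, as an engineer would, in place of code of your own. Each camera call takes 0.05 s, during which the arm holds its last target. There are 200 camera calls.

## Working session

There is one attempt and no reset: what is moved stays moved. The work goes in short steps, Python scripts to look and compute and a shell command to move; the robot and the scene stay as the last step left them, time stands still between calls to the robot, and variables do not carry over. Pictures are saved under pics/ and viewed, at most 14 in all, crops included, and the job is handed in when it is done.

```bash
ls; mkdir -p pics; python3 - <<'E'
from workcell import env
import cv2
for n in("scene","top"):
    r=env.read_camera(n); cv2.imwrite(f"pics/{n}0.png",cv2.resize(r["image"][:,:,::-1],None,fx=1.56,fy=1.56,interpolation=cv2.INTER_CUBIC)); print(n,r["K"].tolist(),r["R"].tolist(),r["t"].tolist())
s=env.get_state(); print(s)
E
```

```text
nudge.py
pics
workcell.py
scene [[357.45986122442895, 0.0, 261.7531091576145], [0.0, 357.45986122442895, 189.8652125987853], [0.0, 0.0, 1.0]] [[-0.7366103303275683, -0.6763172739734702, -0.00040765157274342477], [-0.32727195093430406, 0.3569752929021931, -0.8749066866752407], [0.5918600268529421, -0.6443318905521342, -0.4842913621273327]] [0.40711521071967977, 0.20663421152063055, 0.7469925165130984]
top [[366.50454929891737, 0.0, 252.95231602755305], [0.0, 366.50454929891737, 194.36273728375542], [0.0, 0.0, 1.0]] [[0.01414679691511823, -0.9996715807186715, -0.021368173540921475], [-0.9861934714176205, -0.010423408753009778, -0.16526884002506576], [0.16499183334427642, 0.023411177958407248, -0.9860170443132786]] [0.062323533243555614, 0.5209440277300107, 0.8719221464976958]
{'clock': 0.1, 'joint_pos': array([-1.29859219e+00,  3.13933872e-01,  4.50942673e-02,  1.30358534e+00,
       -2.48982331e-05,  1.43118951e+00]), 'qvel': array([-0.00098021, -0.00042841,  0.00221355, -0.00014988, -0.00038232,
       -0.00017706]), 'tau': array([ 1.79145063e-03, -4.81724739e+01,  2.99244261e+01,  1.27217872e-02,
       -2.32101120e-04,  1.91906190e-05]), 'tcp_pos': array([ 0.23002394, -0.52653473,  0.25249381]), 'orientation': array([-8.11693879e-04,  9.78875931e-01,  2.04453537e-01, -6.63697258e-05]), 'wrist_force': array([2.80693342e-04, 4.75109342e-01, 5.35305010e-01]), 'ft_torque': array([-0.00272579,  0.0190408 , -0.01675741]), 'grip_force': 0.0, 'finger_gap': 0.08553067853858654}
```
View pics/scene0.png

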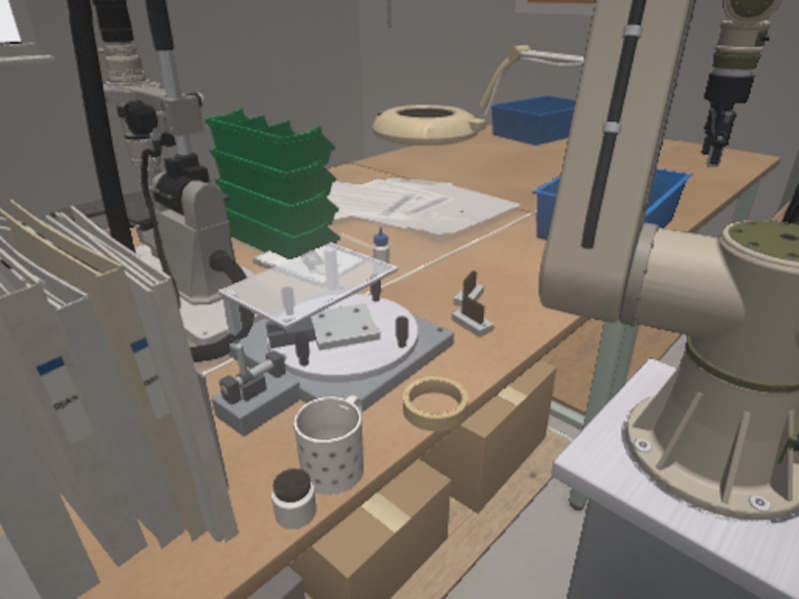

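View pics/top0.png

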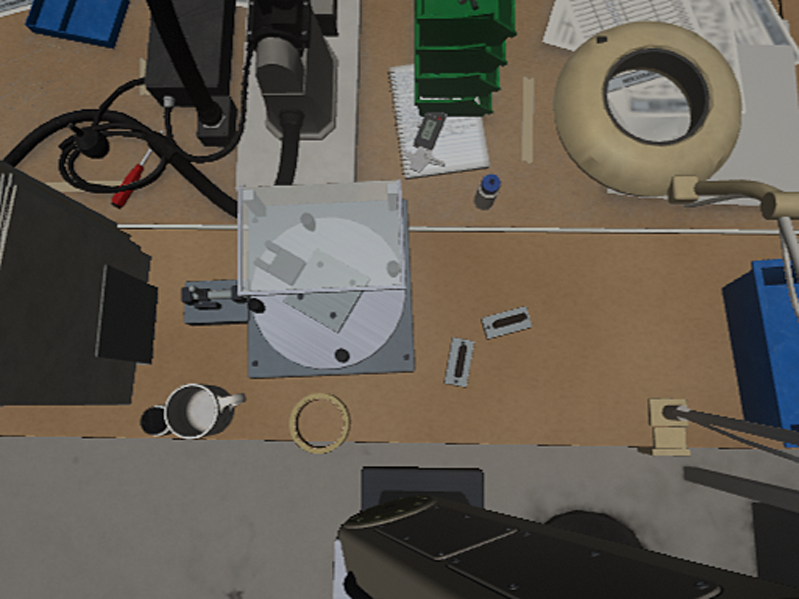

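Both views show two straightedges: scene (470,285) and (473,318), top (507,321) and (459,362). The turntable is rotated, with the lug towards back-left at top (275,262). Next I'll enlarge the crops.

```bash
python3 - <<'E'
import cv2
from workcell import env
t=env.read_camera("top")["image"][:,:,::-1]; s=env.read_camera("scene")["image"][:,:,::-1]
cv2.imwrite("pics/t1.png",cv2.resize(t[110:260,110:350],None,fx=3.33,fy=3.33,interpolation=cv2.INTER_CUBIC)) 
cv2.imwrite("pics/s1.png",cv2.resize(s[150:275,130:330],None,fx=4,fy=4,interpolation=cv2.INTER_CUBIC))
E
```

View pics/t1.png

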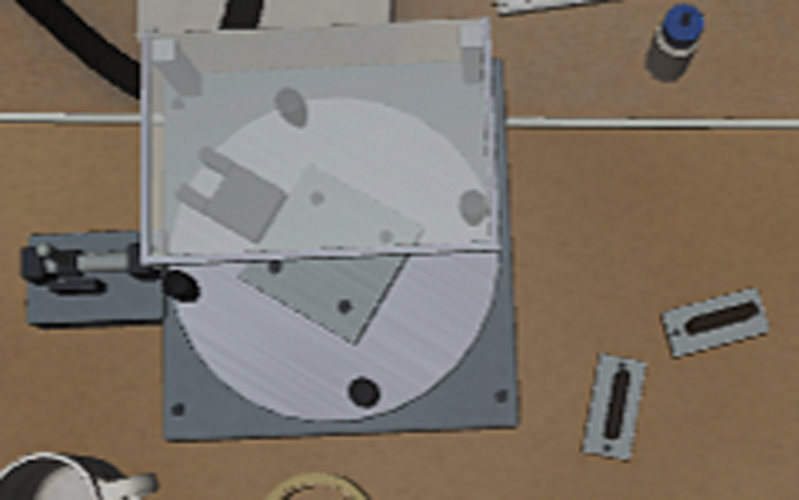

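View pics/s1.png

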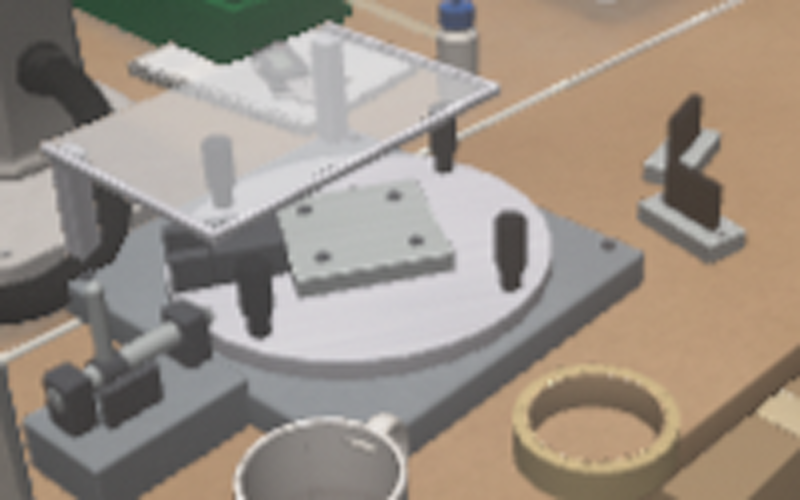

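Readings from the enlarged crops:
- **t1:** disc spans 172–498 × 97–421. Plate front corner is (353,343), left corner (240,278). Knobs are at (363,388) and (183,286). Bars are centred at (615,406) and (716,322).
- **s1:** ribs run (668,160)-(720,187) and (668,125)-(702,95). The bolt handle tip is (92,283).

Next I'll triangulate.

```bash
cat > h.py <<'E'
import numpy as np, cv2
from workcell import env
from scipy.spatial.transform import Rotation as Ro
C={"scene":dict(K=np.array([[357.45986,0,261.7531],[0,357.45986,189.8652],[0,0,1]]),R=np.array([[-0.7366103303275683,-0.6763172739734702,-0.00040765157274342477],[-0.32727195093430406,0.3569752929021931,-0.8749066866752407],[0.5918600268529421,-0.6443318905521342,-0.4842913621273327]]),t=np.array([0.40711521,0.20663421,0.74699252])),
"top":dict(K=np.array([[366.50455,0,252.952316],[0,366.50455,194.362737],[0,0,1]]),R=np.array([[0.01414679691511823,-0.9996715807186715,-0.021368173540921475],[-0.9861934714176205,-0.010423408753009778,-0.16526884002506576],[0.16499183334427642,0.023411177958407248,-0.9860170443132786]]),t=np.array([0.062323533,0.520944028,0.871922146]))}
def uv(p,box,f): return np.array([box[0]+(p[0]+.5)/f-.5, box[1]+(p[1]+.5)/f-.5])
def ray(c,p):
    c=C[c]; return -c["R"].T@c["t"], c["R"].T@np.linalg.inv(c["K"])@[p[0],p[1],1]
def atz(c,p,z):
    o,d=ray(c,p); return o+d*(z-o[2])/d[2]
def tri(a,b):  # top px, scene px
    o1,d1=ray("top",a); o2,d2=ray("scene",b)
    s=np.linalg.lstsq(np.c_[d1,-d2],o2-o1,rcond=None)[0]
    A,B=o1+d1*s[0],o2+d2*s[1]; return (A+B)/2, np.linalg.norm(A-B)
def proj(c,X):
    c=C[c]; q=c["K"]@(c["R"]@np.array(X)+c["t"]); return q[:2]/q[2]
def crop(c,box,f,name):
    im=env.read_camera(c)["image"][:,:,::-1]; x0,y0,x1,y1=box
    cv2.imwrite(f"pics/{name}.png",cv2.resize(im[y0:y1,x0:x1],None,fx=f,fy=f,interpolation=cv2.INTER_CUBIC))
E
python3 - <<'E'
from h import *
np.set_printoptions(precision=4,suppress=True)
T=lambda p:uv(p,(110,110),3.33); S=lambda p:uv(p,(130,150),4)
for n,z,p in [("discL",.045,(172,262)),("discR",.045,(498,255)),("discF",.045,(335,421)),("discB",.045,(333,97)),("baseFL",.028,(163,430)),("baseFR",.028,(518,421)),("baseBR",.028,(505,60)),
 ("plF",.059,(353,343)),("plL",.059,(238,278)),("plR",.059,(424,232)),("plB",.059,(309,164)),("roofL",.118,(148,262)),("roofR",.118,(500,250)),
 ("Ac",.016,(615,406)),("A1",.016,(601,354)),("A2",.016,(647,361)),("A3",.016,(631,459)),("A4",.016,(583,452)),("B1",.016,(661,312)),("B2",.016,(757,289)),("B3",.016,(769,331)),("B4",.016,(674,356))]: print(n,atz("top",T(p),z)[:2])
for n,a,b in [("knobF",(363,385),(512,216)),("knobL",(178,281),(254,268)),("Aback",(622,368),(668,162)),("Afront",(612,440),(720,190)),("B-y",(757,308),(701,97)),("handle",(44,250),(92,285)),("plL",(238,278),(300,280)),("plF",(353,343),(455,260)),("lampn",(0,0),(0,0))]: print(n,*tri(T(a),S(b)))
E
```

```text
discL [0.5329 0.2997]
discR [0.5408 0.0534]
discF [0.415  0.1722]
discB [0.6635 0.182 ]
baseFL [0.4074 0.3041]
baseFR [0.4177 0.0371]
baseBR [0.7004 0.0498]
plF [0.4714 0.1589]
plL [0.5188 0.2459]
plR [0.555  0.1085]
plB [0.6064 0.1963]
roofL [0.5195 0.296 ]
roofR [0.5304 0.0515]
Ac [ 0.4306 -0.0365]
A1 [ 0.4701 -0.026 ]
A2 [ 0.4651 -0.0611]
A3 [ 0.3909 -0.0484]
A4 [ 0.3957 -0.0123]
B1 [ 0.503  -0.0721]
B2 [ 0.5217 -0.1459]
B3 [ 0.4893 -0.1543]
B4 [ 0.4692 -0.0816]
knobF [0.436  0.1451 0.0946] 0.00449035897946566
knobL [0.5103 0.2814 0.0898] 0.0018153673086919331
Aback [ 0.4555 -0.0394  0.049 ] 0.0021380564381309405
Afront [ 0.4034 -0.0314  0.0497] 0.0006173999881845716
B-y [ 0.501  -0.1396  0.0487] 0.0027757831552131422
handle [0.5283 0.3713 0.1141] 0.0007602095207964087
plL [0.5177 0.2447 0.0602] 0.002516227225699585
plF [0.4711 0.1588 0.0539] 0.002302451649758081
lampn [0.6486 0.347  0.2436] 0.02786629407939928
```

Heights agree with the text. The turntable axis is at about (0.538, 0.177), fixture yaw about 0.043, table angle about −0.55. Before moving I'll locate the pole-like thing at top (672,412) and the lamp.

```bash
cat >> h.py <<'E'
AX=np.array([.538,.177]); FY=.043
def f2w(x,y,z=0): c,s=np.cos(FY),np.sin(FY); return np.array([AX[0]+c*x-s*y,AX[1]+s*x+c*y,z])
def w2f(p): c,s=np.cos(FY),np.sin(FY); d=np.array(p[:2])-AX; return np.array([c*d[0]+s*d[1],-s*d[0]+c*d[1]])
def go(p,yaw):  # deltas in tool axes from measured pose
    s=env.get_state(); q=s["orientation"]; R=Ro.from_quat([q[1],q[2],q[3],q[0]])
    Rt=Ro.from_euler("z",yaw)*Ro.from_euler("x",np.pi)
    d=R.inv().apply(np.array(p)-s["tcp_pos"]); r=(R.inv()*Rt).as_rotvec()
    print("d",d.round(4),"r",r.round(3),"rows",np.linalg.norm(d)/.0625,np.linalg.norm(r)/.188)
E
python3 - <<'E'
from h import *
np.set_printoptions(precision=4,suppress=True)
T=lambda p:uv(p,(0,0),1.5605)
for p,z in [((675,412),.0),((675,412),.06),((800,425),.3),((650,195),.265),((580,190),.265),((800,210),.3),((690,470),.3),((800,490),.3)]: print(p,z,atz("top",T(p),z))
go([.25,-.28,.25],.5)
go([.14,-.36,.25],.412)
E
```

```text
(675, 412) 0.0 [ 0.3552 -0.3839  0.    ]
(675, 412) 0.06 [ 0.356  -0.3566  0.06  ]
(800, 425) 0.3 [ 0.3476 -0.3815  0.3   ]
(650, 195) 0.265 [ 0.6227 -0.25    0.265 ]
(580, 190) 0.265 [ 0.6286 -0.1643  0.265 ]
(800, 210) 0.3 [ 0.5925 -0.4063  0.3   ]
(690, 470) 0.3 [ 0.298  -0.2593  0.3   ]
(800, 490) 0.3 [ 0.2792 -0.3746  0.3   ]
d [ 0.117  -0.2181  0.003 ] r [-0.001 -0.    -0.088] rows 3.9599152382127194 0.4692438015913811
d [-0.0158 -0.1888  0.0029] r [-0.001 -0.    -0.   ] rows 3.0314880881146884 0.006124920544383093
```

```bash
python3 nudge.py '[[-0.016,-0.189,0,0,0,0],[-0.016,-0.189,0,0,0,0],[-0.016,-0.189,0,0,0,0],[-0.016,-0.189,0,0,0,0],[0.23,-0.31,0,0,0,-0.6],[0.23,-0.31,0,0,0,-0.6],[0.23,-0.31,0,0,0,-0.6],[0.23,-0.31,0,0,0,-0.6]]' 0.04; python3 - <<'E'
from h import *
a=np.deg2rad(193.5)
p=f2w(.11*np.cos(a),.11*np.sin(a)); print(p)
p[2]=.19; go(p,3.2)
E
```

```text
clock: 1.2
tcp_pos: [0.3032, -0.1686, 0.2538]
orientation: [0.001, 0.874, 0.485, 0.0]
wrist_force: [0.6, -0.1, -0.5]
finger_gap: 0.0401
grip_force: 0.0
[0.43224204 0.14674685 0.        ]
d [ 0.3359 -0.0575  0.0636] r [ 1.000e-03  3.000e-03 -2.187e+00] rows 5.546273958434219 11.631641183606758
```

```bash
python3 nudge.py '[[0.336,-0.057,0.05,0,0,-2.187],[0.336,-0.057,0.05,0,0,-2.187],[0.336,-0.057,0.05,0,0,-2.187],[0.336,-0.057,0.05,0,0,-2.187],[0.336,-0.057,0.05,0,0,-2.187],[0.336,-0.057,0.05,0,0,-2.187],[0.336,-0.057,0.05,0,0,-2.187],[0.336,-0.057,0.05,0,0,-2.187]]' 0.04; python3 - <<'E'
from h import *
go([.434,.146,.15],3.2)
E
```

```text
clock: 2.2
tcp_pos: [0.4322, 0.1469, 0.2029]
orientation: [0.0, 0.306, 0.952, -0.0]
wrist_force: [-0.4, -0.2, 0.1]
finger_gap: 0.0403
grip_force: 0.0
d [-0.002   0.0003  0.0529] r [-0.    0.   -0.68] rows 0.8465944502329139 3.6182036865823024
```

```bash
python3 nudge.py '[[-0.002,0,0.03,0,0,-0.68],[-0.002,0,0.03,0,0,-0.68],[-0.002,0,0.06,0,0,-0.68],[-0.002,0,0.06,0,0,-0.68],[-0.002,0,0.09,0,0,-0.68],[-0.002,0,0.118,0,0,-0.68],[-0.002,0,0.118,0,0,-0.68]]' 0.04;  python3 - <<'E'
from h import *
for d in (193.5,178,163,148,135,133): 
    a=np.deg2rad(d); p=f2w(.11*np.cos(a),.11*np.sin(a),.085); print(d,p.round(3)); go(p,np.pi+FY+np.deg2rad(d-180))
E
```

```text
clock: 3.08
tcp_pos: [0.4318, 0.1447, 0.0835]
orientation: [-0.002, -0.025, 1.0, -0.0]
wrist_force: [-0.6, 0.4, -0.2]
finger_gap: 0.04
grip_force: 0.0
193.5 [0.432 0.147 0.085]
d [-0.0005  0.0021 -0.0015] r [ 0.    -0.004 -0.228] rows 0.04206042347739551 1.2144067601008823
178 [0.428 0.176 0.085]
d [ 0.0022  0.0316 -0.0015] r [-0.    -0.004  0.042] rows 0.5076031771943904 0.2257371266492345
163 [0.432 0.205 0.085]
d [-0.0027  0.0599 -0.0016] r [-0.001 -0.004  0.304] rows 0.9596666890453944 1.6174318835811532
148 [0.442 0.231 0.085]
d [-0.0148  0.0859 -0.0016] r [-0.001 -0.004  0.566] rows 1.3955764647549358 3.0099169471075475
135 [0.457 0.251 0.085]
d [-0.0305  0.1053 -0.0017] r [-0.002 -0.004  0.793] rows 1.7543705317272853 4.216771487151786
133 [0.46  0.254 0.085]
d [-0.0333  0.108  -0.0017] r [-0.002 -0.004  0.828] rows 1.8076823357156047 4.40244244959717
```

```bash
python3 nudge.py '[[0,0,0,0,0,0],[0,0,0,0,0,0],[0.002,0.016,0,0,0,0],[0.002,0.031,0,0,0,0.04],[0,0.045,0,0,0,0.17],[-0.003,0.06,0,0,0,0.3],[-0.008,0.073,0,0,0,0.43],[-0.015,0.086,0,0,0,0.56]]' 0.026;python3 - <<'E'
from h import *
a=np.deg2rad(133); go(f2w(.11*np.cos(a),.11*np.sin(a),.085),np.pi+FY+np.deg2rad(-47))
E
```

```text
clock: 4.08
tcp_pos: [0.4434, 0.2324, 0.0859]
orientation: [0.0, 0.254, 0.967, 0.0]
wrist_force: [0.2, -1.2, 0.7]
finger_gap: 0.0262
grip_force: 0.5
d [-0.0035  0.0269  0.0009] r [0.    0.001 0.264] rows 0.4344703072877441 1.4027146355594478
```

```bash
python3 nudge.py '[[-0.001,0.013,0,0,0,0.13],[-0.0035,0.027,0,0,0,0.26],[-0.0035,0.027,0,0,0,0.26],[-0.0035,0.027,0,0,0,0.26]]' 0.026; python3 nudge.py '[[0,-0.003,0,0,0,0],[0,-0.003,0,0,0,0],[0,-0.003,-0.06,0,0,0],[0,-0.003,-0.1,0,0,0],[0,-0.003,-0.1,0,0,0]]' 0.045; python3 - <<'E'
from h import *
crop("top",(110,110,350,260),3.33,"t2")
go([.4958,-.1135,.15],1.83)
E
```

```text
clock: 4.58
tcp_pos: [0.4595, 0.2537, 0.0855]
orientation: [0.0, 0.374, 0.927, 0.0]
wrist_force: [0.7, 0.5, -0.0]
finger_gap: 0.0265
grip_force: 0.0
clock: 5.2
tcp_pos: [0.4598, 0.2517, 0.189]
orientation: [0.003, 0.375, 0.927, 0.002]
wrist_force: [1.1, -0.1, 0.2]
finger_gap: 0.0448
grip_force: 0.0
d [-0.2805 -0.2362  0.0366] r [0.004 0.001 0.542] rows 5.89607519661488 2.8821378975821372
```

View pics/t2.png

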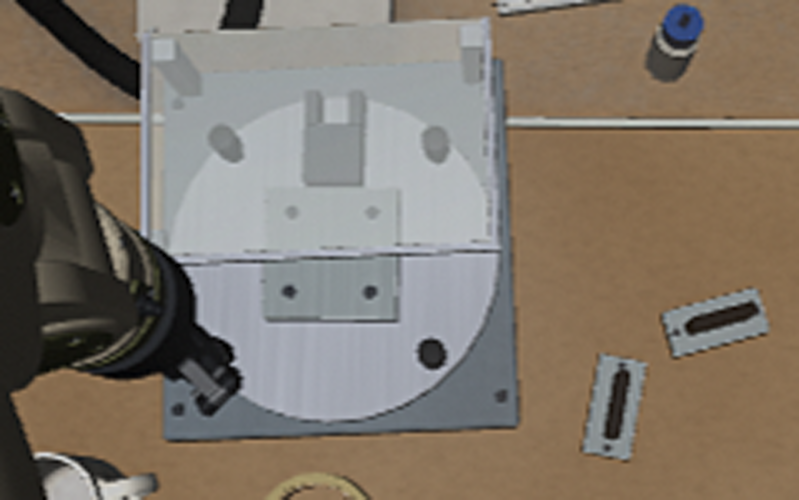

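The table clicked in with the lug at the back (335,140). Plate front edge runs (265,320)-(398,321), and the bars haven't moved. Going for bar B.

```bash
python3 nudge.py '[[-0.28,-0.236,0,0,0,0.54],[-0.28,-0.236,0,0,0,0.54],[-0.28,-0.236,0,0,0,0.54],[-0.28,-0.236,0.02,0,0,0.54],[-0.28,-0.236,0.03,0,0,0.54],[-0.28,-0.236,0.04,0,0,0.54],[-0.28,-0.236,0.04,0,0,0.54],[-0.28,-0.236,0.04,0,0,0.54]]' 0.05; python3 - <<'E'
from h import *
np.set_printoptions(precision=4,suppress=True)
T=lambda p:uv(p,(110,110),3.33)
for p in [(265,320),(398,321)]: w=atz("top",T(p),.059); print(w,w2f(w))
go([.4958,-.1135,.044],1.83)
E
```

```text
clock: 6.25
tcp_pos: [0.4932, -0.1129, 0.1441]
orientation: [-0.002, 0.609, 0.793, -0.0]
wrist_force: [-0.5, 0.2, 0.2]
finger_gap: 0.0497
grip_force: 0.0
[0.4876 0.2244 0.059 ] [-0.0483  0.0495]
[0.488  0.1262 0.059 ] [-0.0521 -0.0486]
d [-0.0014  0.0026  0.1001] r [-0.002 -0.002  0.001] rows 1.6016693309898444 0.017119905389911358
```

```bash
python3 nudge.py '[[-0.001,0.002,0.05,0,0,0],[-0.001,0.002,0.1,0,0,0],[-0.001,0.002,0.1,0,0,0],[-0.001,0.002,0.1,0,0,0]]' 0.05;python3 nudge.py '[[0,0,0,0,0,0],[0,0,0,0,0,0],[0,0,0,0,0,0],[0,0,0,0,0,0]]' 0.0 60;python3 nudge.py '[[0,0,-0.05,0,0,0],[0,0,-0.11,0,0,0],[0,0,-0.11,0,0,0],[0,0,-0.11,0,0,0]]'; python3 - <<'E'
from h import *
crop("top",(110,110,350,260),3.33,"t3")
go(f2w(-.074,0,.16),1.614)
E
```

```text
clock: 6.75
tcp_pos: [0.4973, -0.113, 0.0467]
orientation: [0.001, 0.608, 0.794, 0.0]
wrist_force: [0.3, 0.1, -0.5]
finger_gap: 0.0502
grip_force: 0.0
clock: 7.25
tcp_pos: [0.4973, -0.1142, 0.0466]
orientation: [0.001, 0.609, 0.793, 0.0]
wrist_force: [-2.8, 0.9, 6.0]
finger_gap: 0.009
grip_force: 62.9
clock: 7.75
tcp_pos: [0.4961, -0.1137, 0.1548]
orientation: [-0.0, 0.609, 0.793, -0.0]
wrist_force: [-0.0, -0.4, -4.1]
finger_gap: 0.0089
grip_force: 61.8
d [ 0.2856  0.0438 -0.0058] r [-0.002 -0.001  0.218] rows 4.62414047299153 1.1579107338011059
```

View pics/t3.png

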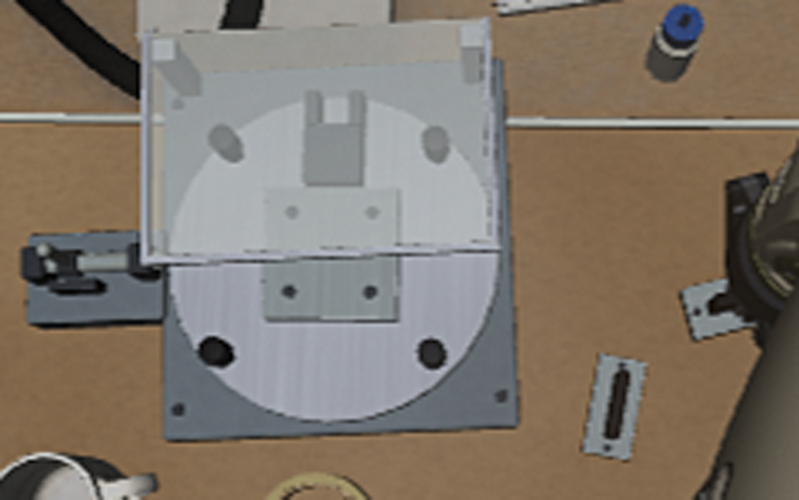

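The bar is held (9 mm gap) and the table is unchanged. The plate looks slightly off the base's direction, so I'll check its angle with the knobs at (215,349) and (431,352).

```bash
python3 - <<'E'
from h import *
np.set_printoptions(precision=4,suppress=True)
T=lambda p:uv(p,(110,110),3.33)
W=lambda p,z:atz("top",T(p),z)[:2]
ang=lambda d:np.arctan2(d[1],d[0])
a,b=W((215,348),.095),W((431,350),.095); print("knobs",a,b,"yaw",ang(a-b)-np.pi/2)
for l,r,z in [((265,320),(398,321),.059),((265,187),(399,188),.059),((163,430),(518,421),.028),((145,262),(500,249),.118),((143,33),(490,19),.118),((179,410),(501,397),.028)]: print(ang(W(l,z)-W(r,z))-np.pi/2)
for f,k,z in [((518,421),(505,60),.028),((398,321),(399,188),.059),((265,320),(266,187),.059),((163,430),(163,320),.028)]: print("x",ang(W(k,z)-W(f,z)))
print("bolt rod", W((44,263),.058),W((150,262),.058), "lug mouth",W((336,97),.071))
print("plate c",(W((265,320),.059)+W((399,188),.059))/2)
E
```

```text
knobs [0.4625 0.2518] [0.4629 0.0993] yaw 0.0024890464917821653
0.003695707994194386
0.0012010916487159573
0.03825101722667701
0.0472608525450231
0.0480820024385995
0.05288797021816016
x 0.04479151972327554
x 0.017427629873498728
x 0.03551808660159454
x 0.05692302246990134
bolt rod [0.5288 0.3921] [0.5304 0.3125] lug mouth [0.6551 0.1759]
plate c [0.538  0.1762]
```

```bash
python3 nudge.py '[[0,0,-0.02,0,0,0.1],[0.06,0.01,-0.02,0,0,0.253],[0.12,0.02,-0.02,0,0,0.253],[0.18,0.03,-0.02,0,0,0.253],[0.24,0.04,-0.02,0,0,0.253],[0.287,0.044,-0.015,0,0,0.253],[0.287,0.044,-0.01,0,0,0.253],[0.287,0.044,-0.01,0,0,0.253]]'; python3 - <<'E'
from h import *
go([.463,.176,.096],1.579)
E
```

```text
clock: 8.8
tcp_pos: [0.4635, 0.1744, 0.1632]
orientation: [-0.001, 0.704, 0.71, -0.002]
wrist_force: [0.7, -0.3, -2.2]
finger_gap: 0.0089
grip_force: 61.5
d [ 0.0016 -0.0002  0.0672] r [-0.004  0.001  0.   ] rows 1.0753846310525972 0.02311448749018932
```

```bash
python3 nudge.py '[[0.0016,0,0.03,0,0,0],[0.0016,0,0.06,0,0,0],[0.0016,0,0.067,0,0,0],[0.0016,0,0.067,0,0,0]]'; python3 nudge.py '[[0,0,0.002,0,0,0],[0,0,0.004,0,0,0],[0,0,0.005,0,0,0],[0,0,0.005,0,0,0]]'
```

```text
clock: 9.3
tcp_pos: [0.465, 0.1754, 0.0981]
orientation: [-0.0, 0.705, 0.709, -0.001]
wrist_force: [0.4, 1.2, -1.3]
finger_gap: 0.0085
grip_force: 61.4
clock: 9.8
tcp_pos: [0.465, 0.1765, 0.0934]
orientation: [0.0, 0.704, 0.71, 0.0]
wrist_force: [-0.8, 1.0, -2.5]
finger_gap: 0.0089
grip_force: 61.4
```

Still about 2 mm above the disc. Lower a little more, and then push towards the plate (tool +y is world +x).

```bash
python3 nudge.py '[[0,0,0.001,0,0,0],[0,0,0.002,0,0,0],[0,0,0.002,0,0,0]]'; python3 nudge.py '[[0,0.001,0,0,0,0],[0,0.002,0,0,0,0],[0,0.003,0,0,0,0],[0,0.004,0,0,0,0],[0,0.004,0,0,0,0]]'
```

```text
clock: 10.18
tcp_pos: [0.465, 0.1765, 0.0916]
orientation: [0.0, 0.704, 0.71, 0.0]
wrist_force: [-1.5, -1.4, 2.5]
finger_gap: 0.0089
grip_force: 62.1
clock: 10.8
tcp_pos: [0.4655, 0.1765, 0.0917]
orientation: [-0.002, 0.704, 0.71, -0.002]
wrist_force: [-10.8, -0.7, 14.4]
finger_gap: 0.0085
grip_force: 64.2
```

```bash
python3 - <<'E'
from h import *
s=env.get_state();print(s["tcp_pos"],s["wrist_force"])
E
```

```text
[0.46551621 0.17651835 0.0917043 ] [-10.75487183  -0.67177585  14.43366879]
```

```bash
python3 nudge.py '[[0,0,-0.0015,0,0,0],[0,0,-0.0015,0,0,0],[0,0.001,-0.0015,0,0,0],[0,0.002,-0.0015,0,0,0],[0,0.002,-0.0015,0,0,0]]'
```

```text
clock: 11.42
tcp_pos: [0.4707, 0.1764, 0.0925]
orientation: [-0.0, 0.704, 0.71, -0.0]
wrist_force: [-0.6, -0.6, -1.5]
finger_gap: 0.0087
grip_force: 61.7
```

```bash
python3 nudge.py '[[0,0.001,0,0,0,0],[0,0.002,0,0,0,0],[0,0.003,0,0,0,0],[0,0.003,0,0,0,0]]'
```

```text
clock: 11.92
tcp_pos: [0.4711, 0.1764, 0.0921]
orientation: [-0.002, 0.704, 0.71, -0.002]
wrist_force: [-8.3, 1.0, 1.8]
finger_gap: 0.0089
grip_force: 62.3
```

```bash
python3 nudge.py '[[0,0.001,0.001,0,0,0],[0,0.001,0.001,0,0,0]]'; python3 nudge.py '[[0,0,0,0,0,0],[0,0,0,0,0,0],[0,0,-0.04,0,0,0],[0,0,-0.1,0,0,0],[0,0,-0.1,0,0,0]]' 0.03; python3 - <<'E'
from h import *
go([.40,.05,.2],1.5)
E
```

```text
clock: 12.18
tcp_pos: [0.4711, 0.1764, 0.0917]
orientation: [-0.002, 0.704, 0.71, -0.003]
wrist_force: [-13.0, -0.2, 9.9]
finger_gap: 0.0091
grip_force: 63.3
clock: 12.8
tcp_pos: [0.4791, 0.1772, 0.197]
orientation: [0.003, 0.704, 0.71, 0.005]
wrist_force: [-0.0, 0.2, -0.1]
finger_gap: 0.0302
grip_force: 0.0
d [-0.1265 -0.0801 -0.0041] r [ 0.011 -0.002  0.079] rows 2.3972159055576334 0.4227434510058508
```

```bash
python3 - <<'E'
from h import *
go([.463,.252,.19],2.36)
E
```

```text
d [ 0.0749 -0.0156  0.007 ] r [ 0.011  0.003 -0.781] rows 1.22986363674832 4.156517012143836
```

```bash
python3 nudge.py '[[0.075,-0.0155,0.007,0.011,0.003,-0.78],[0.075,-0.0155,0.007,0.011,0.003,-0.78],[0.075,-0.0155,0.007,0.011,0.003,-0.78],[0.075,-0.0155,0.007,0.011,0.003,-0.78],[0.075,-0.0155,0.007,0.011,0.003,-0.78],[0.075,-0.0155,0.007,0.011,0.003,-0.78]]' 0.042; python3 - <<'E'
from h import *
crop("top",(110,110,350,260),3.33,"t4"); go([.463,.252,.085],2.36)
E
```

```text
clock: 13.55
tcp_pos: [0.4591, 0.2513, 0.1844]
orientation: [-0.005, 0.383, 0.924, -0.003]
wrist_force: [0.6, -0.3, -0.0]
finger_gap: 0.0421
grip_force: 0.0
d [-0.003   0.0042  0.0995] r [-0.009 -0.007 -0.004] rows 1.5937588116283705 0.062110910653359844
```

View pics/t4.png

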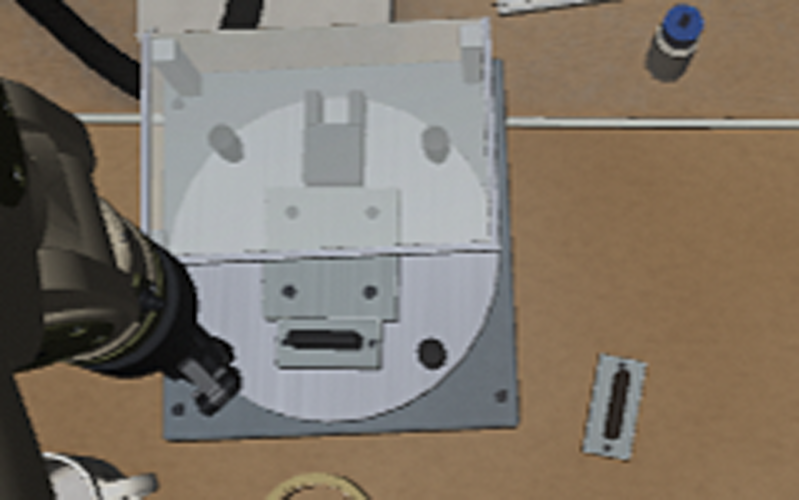

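The bar lies flush and centred: its long side (278,320)-(383,318) sits on the plate's front edge. Lower the cage over the front-left knob.

```bash
python3 nudge.py '[[-0.003,0.004,0,-0.009,-0.007,0],[-0.003,0.004,0.03,-0.009,-0.007,0],[-0.003,0.004,0.06,-0.009,-0.007,0],[-0.003,0.004,0.1,-0.009,-0.007,0],[-0.003,0.004,0.1,-0.009,-0.007,0]]' 0.042; python3 nudge.py '[[0,0,0,0,0,0],[0,0,0,0,0,0]]' 0.026; python3 - <<'E'
from h import *
FYc=.045
for d in (132.7,140,148,156,164,172,180,188): 
    a=np.deg2rad(d)+.002; p=f2w(.11*np.cos(a),.11*np.sin(a),.085); go(p,FYc+np.deg2rad(d))
E
```

```text
clock: 14.22
tcp_pos: [0.4604, 0.251, 0.0822]
orientation: [-0.002, 0.382, 0.924, -0.002]
wrist_force: [-0.6, 0.4, 1.1]
finger_gap: 0.042
grip_force: 0.0
clock: 14.48
tcp_pos: [0.4642, 0.2524, 0.0866]
orientation: [0.001, 0.382, 0.924, 0.001]
wrist_force: [0.2, 0.0, 0.1]
finger_gap: 0.026
grip_force: 0.0
d [ 0.0045 -0.0017  0.0016] r [ 0.003  0.002 -0.002] rows 0.08049245795089216 0.02368703762880741
d [ 0.0035 -0.0157  0.0015] r [ 0.003  0.002 -0.13 ] rows 0.2581463597709041 0.6911416539379033
d [ 0.0005 -0.0307  0.0015] r [ 0.003  0.002 -0.27 ] rows 0.4919526079065249 1.4336890751302724
d [-0.0046 -0.0452  0.0014] r [ 0.003  0.002 -0.409] rows 0.7269731905766921 2.1763357608373695
d [-0.0117 -0.0588  0.0014] r [ 0.003  0.003 -0.549] rows 0.9594173403348134 2.9190059460249036
d [-0.0206 -0.0713  0.0014] r [ 0.002  0.003 -0.688] rows 1.187586854471771 3.661685329718022
d [-0.0311 -0.0824  0.0014] r [ 0.002  0.003 -0.828] rows 1.4101764985950014 4.404369256078388
d [-0.0431 -0.092   0.0014] r [ 0.002  0.003 -0.968] rows 1.6260174054824221 5.147055755898187
```

```bash
python3 nudge.py '[[0.001,-0.007,0.001,0,0,-0.06],[0.001,-0.0155,0.001,0,0,-0.13],[0,-0.023,0.001,0,0,-0.2],[-0.001,-0.0305,0.001,0,0,-0.27],[-0.006,-0.045,0.001,0,0,-0.41],[-0.012,-0.059,0.001,0,0,-0.55],[-0.021,-0.071,0.001,0,0,-0.69],[-0.031,-0.082,0.001,0,0,-0.83]]' 0.026; python3 - <<'E'
from h import *
FYc=.045
for d in (188,196,204,212,219,225,226,227): 
    a=np.deg2rad(d)+.002; p=f2w(.11*np.cos(a),.11*np.sin(a),.085); print(d);go(p,FYc+np.deg2rad(d))
E
```

```text
clock: 15.48
tcp_pos: [0.4281, 0.1721, 0.0854]
orientation: [0.002, -0.026, 1.0, 0.001]
wrist_force: [1.2, 0.8, -0.5]
finger_gap: 0.0261
grip_force: 0.5
188
d [-0.001  -0.0154  0.0004] r [ 0.001  0.004 -0.133] rows 0.24617534599206323 0.7053965714273353
196
d [-0.004  -0.0304  0.0004] r [ 0.     0.004 -0.272] rows 0.4904750423879265 1.4479286698522082
204
d [-0.0092 -0.0448  0.0004] r [ 0.     0.004 -0.412] rows 0.7324123270013271 2.1905697358650724
212
d [-0.0163 -0.0584  0.0004] r [-0.     0.004 -0.551] rows 0.9707882525722717 2.9332370025576746
219
d [-0.024  -0.0694  0.0004] r [-0.     0.004 -0.674] rows 1.1755289669804299 3.58307954394029
225
d [-0.0317 -0.078   0.0004] r [-0.001  0.004 -0.778] rows 1.3475602231621795 4.140090847817357
226
d [-0.033  -0.0794  0.0004] r [-0.001  0.004 -0.796] rows 1.3758856554934962 4.232926277159115
227
d [-0.0344 -0.0807  0.0004] r [-0.001  0.004 -0.813] rows 1.404106323263614 4.325761756659914
```

```bash
python3 nudge.py '[[-0.001,-0.015,0,0,0,-0.13],[-0.004,-0.03,0,0,0,-0.27],[-0.009,-0.045,0,0,0,-0.41],[-0.016,-0.058,0,0,0,-0.55],[-0.024,-0.0695,0,0,0,-0.67],[-0.0317,-0.078,0,0,0,-0.78],[-0.0317,-0.078,0,0,0,-0.78],[-0.0317,-0.078,0,0,0,-0.78]]' 0.026; python3 nudge.py '[[0,0,0,0,0,0],[0,0,0,0,0,0],[0,0,0,0,0,0]]' 0.0 20;  python3 - <<'E'
from h import *
d=225
a=np.deg2rad(d)+.002; p=f2w(.11*np.cos(a),.11*np.sin(a),.085); print(d);go(p,.045+np.deg2rad(d))
print(w2f(env.get_state()["tcp_pos"]))
E
python3 nudge.py '[[0,0,0,0,0,0],[0,0,0,0,0,0],[0,0,-0.06,0,0,0],[0,0,-0.1,0,0,0],[0,0,-0.1,0,0,0]]' 0.045
```

```text
clock: 16.48
tcp_pos: [0.4629, 0.0954, 0.0846]
orientation: [0.001, -0.401, 0.916, -0.001]
wrist_force: [-0.5, -0.2, -0.1]
finger_gap: 0.026
grip_force: 0.0
clock: 16.85
tcp_pos: [0.4639, 0.0944, 0.0847]
orientation: [0.001, -0.401, 0.916, -0.002]
wrist_force: [2.5, -4.9, 2.8]
finger_gap: 0.0191
grip_force: 21.9
225
d [-0.001   0.001  -0.0003] r [-0.005  0.    -0.005] rows 0.023532854935112205 0.03759994802811214
[-0.07758514 -0.07937401]
clock: 17.48
tcp_pos: [0.4643, 0.0959, 0.1869]
orientation: [0.003, -0.402, 0.916, -0.001]
wrist_force: [0.2, -0.4, -0.2]
finger_gap: 0.045
grip_force: 0.0
```

Move clear to the right, towards bar A, and take a picture.

```bash
python3 - <<'E'
from h import *
go([.430,-.036,.18],2.97)
E
```

```text
d [ 0.1203 -0.064   0.0066] r [-0.002  0.007  0.999] rows 2.1825737476882727 5.3136099725462325
```

```bash
python3 nudge.py '[[0.174,-0.005,-0.01,0,0.005,1],[0.174,-0.005,-0.01,0,0.005,1],[0.174,-0.005,-0.01,0,0.005,1],[0.174,-0.005,-0.01,0,0.005,1],[0.174,-0.005,-0.01,0,0.005,1],[0.174,-0.005,-0.01,0,0.005,1],[0.174,-0.005,-0.01,0,0.005,1]]' 0.05; python3 - <<'E'
from h import *
crop("top",(110,110,350,260),3.33,"t5"); go([.430,-.036,.1],2.97)
E
```

```text
clock: 18.35
tcp_pos: [0.3473, -0.0356, 0.1926]
orientation: [-0.003, 0.086, 0.996, -0.001]
wrist_force: [0.1, -0.7, -0.3]
finger_gap: 0.05
grip_force: 0.0
d [-0.082   0.0139  0.0923] r [-0.002 -0.006  0.   ] rows 1.9877356687579624 0.03159653893729741
```

View pics/t5.png

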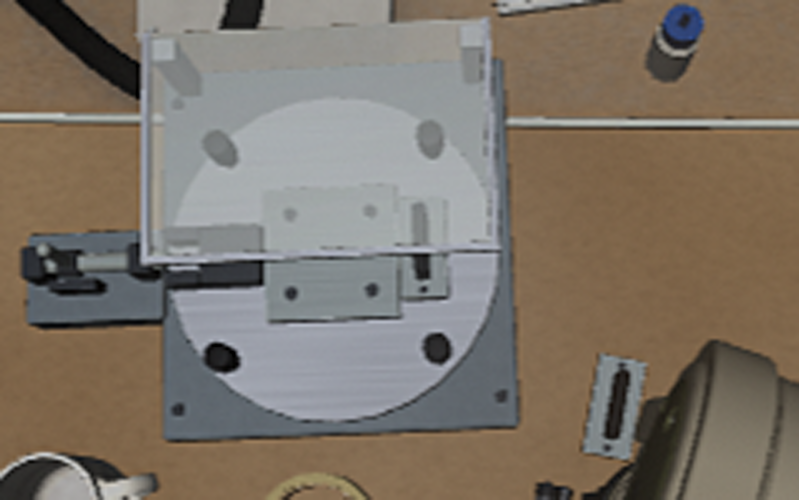

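The table is now at 0: the lug faces the bolt and the loaded bar is on the right, flush. Bar A is unchanged at (615,406). Grasp it.

```bash
python3 nudge.py '[[-0.05,0.01,0.03,0,-0.006,0],[-0.082,0.014,0.07,0,-0.006,0],[-0.082,0.014,0.1,0,-0.006,0],[-0.082,0.014,0.147,0,-0.006,0],[-0.082,0.014,0.147,0,-0.006,0],[-0.082,0.014,0.147,0,-0.006,0]]' 0.05;python3 nudge.py '[[0,0,0,0,0,0],[0,0,0,0,0,0],[0,0,0,0,0,0],[0,0,0,0,0,0]]' 0.0 60;python3 nudge.py '[[0,0,-0.05,0,0,0],[0,0,-0.11,0,0,0],[0,0,-0.13,0,0,0],[0,0,-0.13,0,0,0]]'; python3 - <<'E'
from h import *
np.set_printoptions(precision=4,suppress=True)
W=lambda p,z:atz("top",uv(p,(110,110),3.33),z)[:2]
ang=lambda d:np.arctan2(d[1],d[0])
for l,r,z in [((221,354),(437,345),.095),((267,322),(400,317),.059),((262,190),(396,184),.059)]: print(W(l,z),W(r,z),ang(W(l,z)-W(r,z))-np.pi/2)
print("plate c",(W((267,322),.059)+W((396,184),.059))/2)
fe=(W((267,322),.059)+W((400,317),.059))/2; print(fe)
go([fe[0]-.024,fe[1],.175],1.61)
E
```

```text
clock: 19.15
tcp_pos: [0.431, -0.0365, 0.0472]
orientation: [0.001, 0.086, 0.996, -0.001]
wrist_force: [-0.4, -0.4, -0.0]
finger_gap: 0.0496
grip_force: 0.0
clock: 19.65
tcp_pos: [0.4317, -0.0369, 0.0477]
orientation: [0.002, 0.086, 0.996, -0.002]
wrist_force: [-1.0, -0.8, 7.3]
finger_gap: 0.0092
grip_force: 59.1
clock: 20.15
tcp_pos: [0.4314, -0.0364, 0.1779]
orientation: [0.003, 0.086, 0.996, -0.002]
wrist_force: [-1.1, -0.8, -3.5]
finger_gap: 0.009
grip_force: 60.0
[0.4583 0.2473] [0.4665 0.0952] 0.05352758295839166
[0.4862 0.2229] [0.491  0.1248] 0.04907122865408908
[0.586  0.2309] [0.5915 0.1303] 0.054723069575065786
plate c [0.5388 0.1766]
[0.4886 0.1739]
d [0.0035 0.2128 0.0023] r [0.002 0.007 1.359] rows 3.4056462264178107 7.22805641818046
```

```bash
python3 nudge.py '[[0,0.02,-0.01,0,0.007,0.17],[0,0.06,-0.01,0,0.007,0.34],[0,0.1,-0.01,0,0.007,0.51],[0.002,0.14,-0.01,0,0.007,0.68],[0.0035,0.18,-0.01,0,0.007,0.85],[0.0035,0.213,-0.005,0,0.007,1.02],[0.0035,0.213,0,0,0.007,1.19],[0.0035,0.213,0,0,0.007,1.35]]'; python3 - <<'E'
from h import *
go([.4646,.174,.0985],1.62)
E
```

```text
clock: 21.15
tcp_pos: [0.4617, 0.1746, 0.1729]
orientation: [-0.003, 0.691, 0.723, -0.002]
wrist_force: [0.5, -0.0, -2.6]
finger_gap: 0.0088
grip_force: 59.8
d [-0.0008  0.0034  0.0743] r [-0.008 -0.001 -0.005] rows 1.1909272745580781 0.049929183498658936
```

```bash
python3 nudge.py '[[-0.001,0.003,0.03,-0.005,0,0],[-0.001,0.003,0.06,-0.005,0,0],[-0.001,0.003,0.074,-0.005,0,0],[-0.001,0.003,0.074,-0.005,0,0]]'; python3 nudge.py '[[0,0,0.002,0,0,0],[0,0,0.004,0,0,0],[0,0,0.004,0,0,0]]'; python3 nudge.py '[[0,0.002,0,0,0,0],[0,0.004,0,0,0,0],[0,0.005,0,0,0,0],[0,0.005,0,0,0,0]]'
```

```text
clock: 21.65
tcp_pos: [0.4648, 0.1733, 0.1]
orientation: [-0.001, 0.69, 0.724, -0.0]
wrist_force: [0.4, -0.4, -2.9]
finger_gap: 0.0085
grip_force: 59.7
clock: 22.02
tcp_pos: [0.4668, 0.1737, 0.0984]
orientation: [0.0, 0.69, 0.724, 0.002]
wrist_force: [1.2, -0.1, -3.3]
finger_gap: 0.0084
grip_force: 59.8
clock: 22.52
tcp_pos: [0.4707, 0.1738, 0.0976]
orientation: [-0.001, 0.69, 0.724, 0.001]
wrist_force: [-3.1, 0.1, -1.3]
finger_gap: 0.0087
grip_force: 60.2
```

```bash
python3 nudge.py '[[0,-0.002,0,0,0,0],[0,-0.002,0.002,0,0,0],[0,-0.002,0.003,0,0,0],[0,-0.002,0.003,0,0,0]]'; python3 nudge.py '[[0,0,0.001,0,0,0],[0,0,0.001,0,0,0]]'
```

```text
clock: 23.02
tcp_pos: [0.4696, 0.1738, 0.0948]
orientation: [0.0, 0.69, 0.724, 0.002]
wrist_force: [-0.1, -0.5, -3.7]
finger_gap: 0.0086
grip_force: 59.8
clock: 23.28
tcp_pos: [0.4695, 0.1737, 0.0938]
orientation: [0.0, 0.69, 0.724, 0.002]
wrist_force: [0.3, -0.1, -2.4]
finger_gap: 0.0088
grip_force: 59.8
```

```bash
python3 nudge.py '[[0,0.002,0.0005,0,0,0],[0,0.003,0.0005,0,0,0],[0,0.004,0.0005,0,0,0],[0,0.0045,0.0005,0,0,0]]'; python3 nudge.py '[[0,0.001,0.001,0,0,0],[0,0.001,0.0015,0,0,0],[0,0.001,0.0015,0,0,0]]'
```

```text
clock: 23.78
tcp_pos: [0.471, 0.1738, 0.093]
orientation: [-0.002, 0.69, 0.724, -0.0]
wrist_force: [-9.5, -1.0, 4.6]
finger_gap: 0.0087
grip_force: 61.1
clock: 24.15
tcp_pos: [0.4711, 0.174, 0.0928]
orientation: [-0.002, 0.69, 0.724, -0.001]
wrist_force: [-14.4, -0.8, 17.6]
finger_gap: 0.0091
grip_force: 63.0
```

```bash
python3 nudge.py '[[0,-0.002,-0.001,0,0,0]]'; python3 nudge.py '[[0,0,0,0,0,0],[0,0,0,0,0,0],[0,-0.001,-0.05,0,0,0],[0,-0.001,-0.1,0,0,0],[0.09,-0.06,-0.1,0,0,0],[0.12,-0.09,-0.1,0,0,0]]' 0.03; python3 - <<'E'
from h import *
crop("top",(110,110,350,260),3.33,"t6"); crop("scene",(130,150,330,275),4,"s6")
E
```

```text
clock: 24.28
tcp_pos: [0.4708, 0.1739, 0.093]
orientation: [-0.001, 0.69, 0.724, 0.0]
wrist_force: [-2.3, 0.2, -3.1]
finger_gap: 0.0087
grip_force: 59.9
clock: 25.02
tcp_pos: [0.3949, 0.2722, 0.1943]
orientation: [0.001, 0.691, 0.723, 0.004]
wrist_force: [-0.1, 0.7, 0.1]
finger_gap: 0.0302
grip_force: 0.0
```

View pics/t6.png

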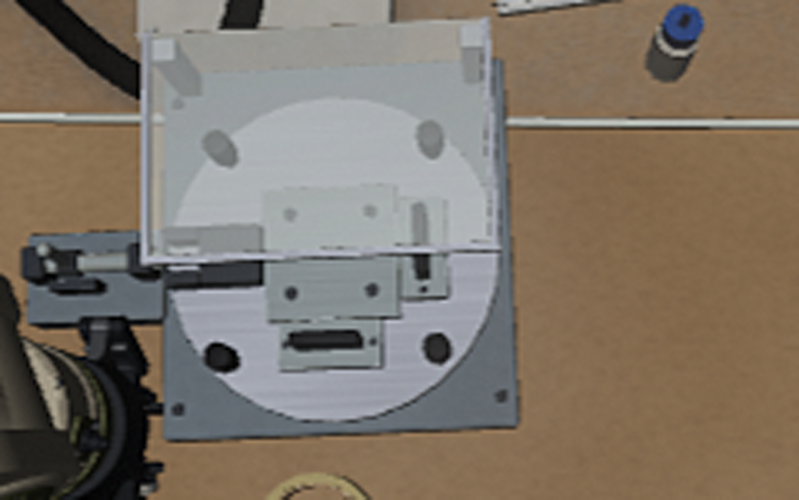

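Both bars look flush: A spans (281,322)-(383,370) and B spans (402,197)-(448,297). The lug faces the bolt. Next is the handle, seen at t6 (42,250).

```bash
python3 - <<'E'
from h import *
np.set_printoptions(precision=4,suppress=True)
W=lambda p,z:atz("top",uv(p,(110,110),3.33),z)[:2]
for n,p,z in [("A mid outer",(332,368.5),.061),("B mid outer",(448,247),.061),("binder",(-80,350),0),("lugfront",(166,288),.058),("handle",(42,248),.114)]: w=W(p,z);print(n,w,w2f(w))
go([.529,.372,.2],np.pi+.045)
E
```

```text
A mid outer [0.4523 0.1734] [-0.0858  0.0001]
B mid outer [0.5434 0.0904] [ 0.0017 -0.0868]
binder [0.4686 0.5079] [-0.0551  0.3336]
lugfront [0.5109 0.2994] [-0.0218  0.1235]
handle [0.5294 0.3726] [-0.0002  0.1958]
d [ 0.0901  0.1437 -0.0058] r [ 0.005 -0.001 -1.562] rows 2.715779224215019 8.305961976281303
```

View pics/s6.png

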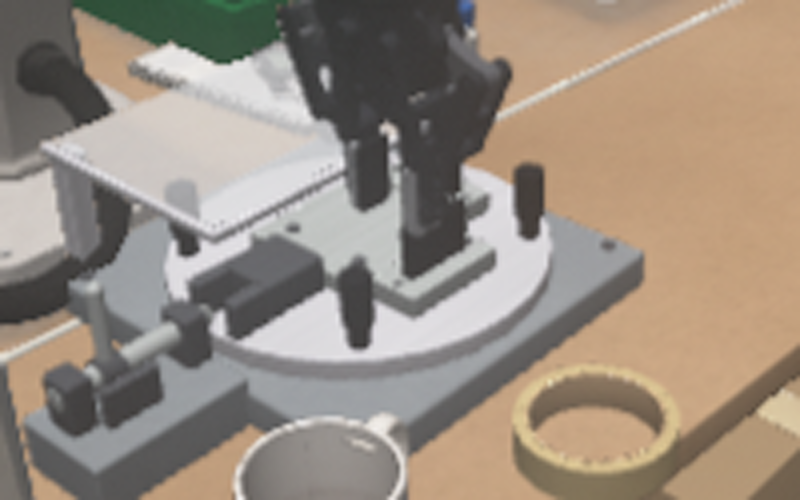

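```bash
python3 nudge.py '[[0,0,-0.006,0,0,-0.18],[0.01,0.02,-0.006,0,0,-0.36],[0.03,0.05,-0.006,0,0,-0.54],[0.05,0.08,-0.006,0,0,-0.72],[0.07,0.11,-0.006,0,0,-0.9],[0.09,0.144,-0.006,0,0,-1.08],[0.09,0.144,-0.006,0,0,-1.26],[0.09,0.144,-0.006,0,0,-1.44]]' 0.04; python3 - <<'E'
from h import *
go([.529,.372,.107],np.pi+.045)
E
```

```text
clock: 26.12
tcp_pos: [0.5344, 0.3678, 0.1988]
orientation: [0.001, 0.039, 0.999, 0.001]
wrist_force: [0.5, 0.0, -0.1]
finger_gap: 0.0398
grip_force: 0.0
d [0.006  0.0036 0.0918] r [ 0.002  0.003 -0.122] rows 1.4734597041758204 0.6516024074857688
```

```bash
python3 nudge.py '[[0.006,0.0036,0,0,0,-0.12],[0.006,0.0036,0.03,0,0,-0.12],[0.006,0.0036,0.06,0,0,-0.12],[0.006,0.0036,0.092,0,0,-0.12],[0.006,0.0036,0.092,0,0,-0.12]]' 0.04; python3 nudge.py '[[0,0,0,0,0,0],[0,0,0,0,0,0],[0,0,0,0,0,0]]' 0.0 30;  python3 - <<'E'
from h import *
go(f2w(0,.164,.107),np.pi+.045)
E
```

```text
clock: 26.75
tcp_pos: [0.5264, 0.3708, 0.1047]
orientation: [-0.001, -0.018, 1.0, -0.0]
wrist_force: [-0.8, 0.1, 0.2]
finger_gap: 0.0401
grip_force: 0.0
clock: 27.12
tcp_pos: [0.5288, 0.3721, 0.1094]
orientation: [0.003, -0.018, 1.0, 0.001]
wrist_force: [1.0, -3.0, 5.0]
finger_gap: 0.0092
grip_force: 30.9
d [-0.001  -0.0314  0.0023] r [ 0.003  0.006 -0.008] rows 0.5031566880265171 0.055671525146795325
```

Handle gripped. Push the bolt home (tool −y).

```bash
python3 nudge.py '[[0,-0.005,0,0,0,0],[0,-0.01,0,0,0,0],[0,-0.015,0,0,0,0],[0,-0.02,0,0,0,0],[0,-0.025,0,0,0,0],[0,-0.03,0,0,0,0],[0,-0.03,0,0,0,0]]';  python3 - <<'E'
from h import *
print(w2f(env.get_state()["tcp_pos"]))
E
```

```text
clock: 28.0
tcp_pos: [0.5303, 0.3426, 0.1093]
orientation: [0.003, -0.019, 1.0, 0.002]
wrist_force: [1.3, 1.1, 6.4]
finger_gap: 0.0091
grip_force: 31.2
[-0.00060652  0.16581798]
```

```bash
python3 nudge.py '[[0,-0.0015,0,0,0,0],[0,-0.003,0,0,0,0],[0,-0.004,0,0,0,0],[0,-0.004,0,0,0,0]]';  python3 - <<'E'
from h import *
print(w2f(env.get_state()["tcp_pos"]))
go(f2w(.03,.165,.16),np.pi/2+.045)
E
```

```text
clock: 28.5
tcp_pos: [0.5303, 0.3414, 0.1094]
orientation: [0.003, -0.019, 1.0, 0.005]
wrist_force: [0.9, 9.8, 3.6]
finger_gap: 0.009
grip_force: 31.0
[-0.00060075  0.16456274]
d [-0.031   0.0011 -0.0504] r [ 0.013 -0.002  1.565] rows 0.9467221835617561 8.323220075523075
```

The bolt is at its end stop. Start the fold along the arc while gripping lightly (tool +x is fixture −x).

```bash
python3 nudge.py '[[0,0.003,0,0,0,0],[0.007,0.003,0.0005,0,0,0],[0.014,0.003,0.002,0,0,0],[0.021,0.003,0.005,0,0,0],[0.027,0.003,0.0085,0,0,0],[0.033,0.003,0.013,0,0,0],[0.033,0.003,0.013,0,0,0]]' - 20; python3 - <<'E'
from h import *
crop("scene",(130,210,210,270),8,"s7")
E
```

```text
clock: 29.38
tcp_pos: [0.4977, 0.3405, 0.0964]
orientation: [0.004, -0.019, 1.0, 0.002]
wrist_force: [1.2, -0.4, 6.4]
finger_gap: 0.0092
grip_force: 33.1
```

View pics/s7.png

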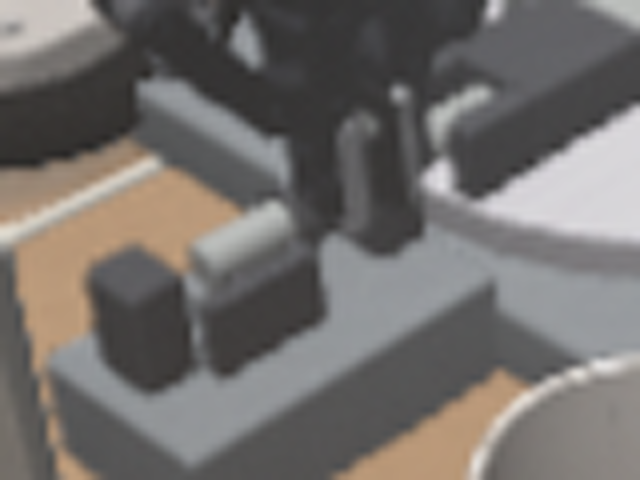

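The handle is partly folded, clear of the keeper wall whose end is at (320,270), and the bolt sits in the fork at (460,110). Release, then press the rod down from above with the fingers shut.

```bash
python3 nudge.py '[[0,0,0,0,0,0],[0,0,0,0,0,0],[0,0,-0.03,0,0,0],[0,0,-0.05,0,0,0],[0.013,0,-0.05,0,0,0]]' 0.02; python3 nudge.py '[[0,0,0,0,0,0],[0,0,0,0,0,0],[0,0,0.012,0,0,0],[0,0,0.024,0,0,0],[0,0,0.036,0,0,0],[0,0,0.044,0,0,0],[0,0,0.05,0,0,0]]' 0.0 20
```

```text
clock: 30.05
tcp_pos: [0.4835, 0.3396, 0.1453]
orientation: [0.002, -0.018, 1.0, 0.002]
wrist_force: [0.2, -0.1, -0.4]
finger_gap: 0.0201
grip_force: 0.0
clock: 30.92
tcp_pos: [0.4637, 0.3373, 0.0884]
orientation: [-0.017, -0.021, 1.0, -0.0]
wrist_force: [-41.9, 3.3, 8.7]
finger_gap: -0.0001
grip_force: 20.5
```

The fingers slid off the rod end. Back up and look.

```bash
python3 nudge.py '[[0.012,0,0,0,0,0],[0.02,0,-0.02,0,0,0],[0.02,0,-0.06,0,0,0],[0.02,0,-0.09,0,0,0],[0.05,0,-0.09,0,0,0]]'; python3 - <<'E'
from h import *
crop("scene",(120,200,240,270),6.5,"s8")
E
```

```text
clock: 31.55
tcp_pos: [0.4352, 0.3381, 0.1857]
orientation: [0.004, -0.018, 1.0, 0.002]
wrist_force: [-0.1, 0.4, -1.1]
finger_gap: 0.0001
grip_force: 0.0
```

View pics/s8.png

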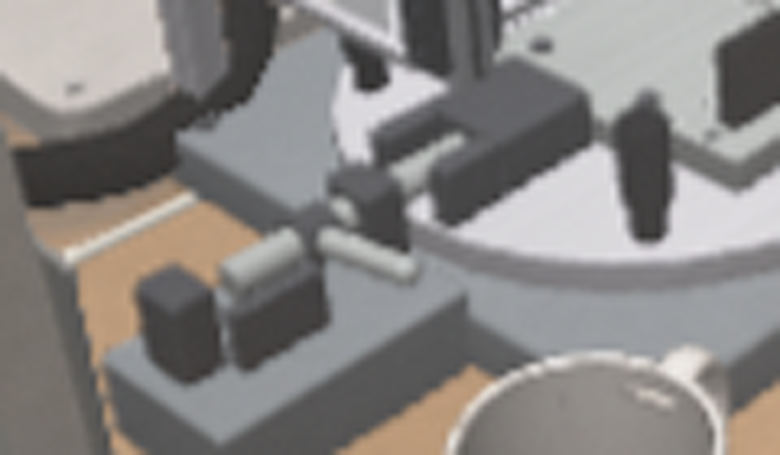

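The handle is now nearly down, with its tip at (408,268). I'll work out the angle by projecting candidate tips.

```bash
python3 - <<'E'
from h import *
FY=.045
for a in (0.9,1.0,1.1,1.2,1.3,1.4,1.5):
    for y in (.165,):
        out=[]
        for r in (0,.058):
            w=f2w(-r*np.sin(a),y,.058+r*np.cos(a)); out.append(((proj("scene",w)-[120,200]+.5)*6.5-.5).round(0))
        print(a,out)
go(f2w(-.047,.165,.12),np.pi+.045)
E
```

```text
0.9 [array([309., 235.]), array([380., 199.])]
1.0 [array([309., 235.]), array([388., 214.])]
1.1 [array([309., 235.]), array([395., 230.])]
1.2 [array([309., 235.]), array([401., 246.])]
1.3 [array([309., 235.]), array([406., 261.])]
1.4 [array([309., 235.]), array([411., 276.])]
1.5 [array([309., 235.]), array([414., 291.])]
d [-0.0547  0.0006  0.0641] r [ 0.002  0.    -0.007] rows 1.3490928788067067 0.040604221566790846
```

```bash
python3 nudge.py '[[-0.02,0,0,0,0,0],[-0.055,0,0.02,0,0,0],[-0.055,0,0.05,0,0,0],[-0.055,0,0.075,0,0,0],[-0.055,0,0.087,0,0,0],[-0.055,0,0.091,0,0,0],[-0.055,0,0.093,0,0,0],[-0.055,0,0.093,0,0,0]]'
```

```text
clock: 32.6
tcp_pos: [0.4873, 0.3394, 0.0928]
orientation: [0.001, -0.019, 1.0, 0.001]
wrist_force: [-2.8, -1.6, 6.3]
finger_gap: 0.0004
grip_force: 2.9
```

```bash
python3 nudge.py '[[0,0,0.001,0,0,0],[0,0,0.002,0,0,0],[0,0,0.003,0,0,0],[0,0,0.003,0,0,0]]'; python3 nudge.py '[[0,0,-0.04,0,0,0],[0,0,-0.09,0,0,0],[0.03,-0.02,-0.1,0,0,0],[0.07,-0.02,-0.1,0,0,0],[0.09,-0.02,-0.1,0,0,0],[0.09,-0.02,-0.1,0,0,0]]'; python3 - <<'E'
from h import *
b=(150,205,230,255); t=env.read_camera("top")["image"][110:260,110:350,::-1]; s=env.read_camera("scene")["image"][150:275,130:330,::-1]
o=np.vstack([cv2.resize(t[20:120,:200],(600,300),interpolation=cv2.INTER_CUBIC),cv2.resize(s[15:115,:200],(600,300),interpolation=cv2.INTER_CUBIC)]); cv2.imwrite("pics/fin.png",o)
E
```

```text
clock: 33.1
tcp_pos: [0.4873, 0.3399, 0.0917]
orientation: [0.002, -0.019, 1.0, 0.002]
wrist_force: [-8.1, -3.2, 18.4]
finger_gap: -0.0
grip_force: 8.3
clock: 33.85
tcp_pos: [0.3973, 0.3161, 0.189]
orientation: [0.002, -0.019, 1.0, 0.002]
wrist_force: [0.4, 0.6, -0.5]
finger_gap: -0.0001
grip_force: 0.0
```

View pics/fin.png

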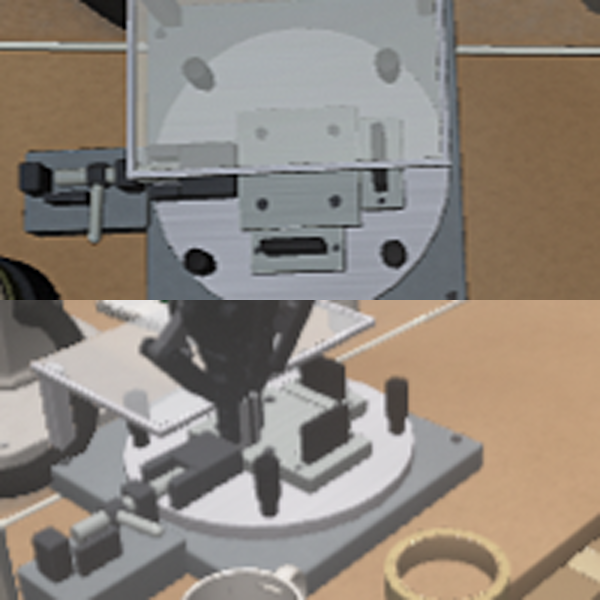

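The handle is fully down at (95,210), the bolt is in the fork, and both bars are flush at (298,250) and (382,165). The arm is clear, so I'm handing in.

```bash
python3 -c "
from workcell import env
print(env.hand_in())"
```

```text
the job is handed in; nothing more can be done
None
```

I handed the job in at about 34 s. Both straightedges present lie flush on their own plate edges, the lug faces the bolt, the bolt is home, and its handle is folded to about 1.35 rad or more. These readings come from the camera images and the force feedback; the hand-in returned no verdict. While folding the handle, the shut fingers slid off the rod and the wrist force briefly read 42 N, under the 120 N limit.

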